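Clamp the food maker's bowl and shift its speed lever through the zigzag gate

ROBOT

A 7-joint arm with a two-finger parallel gripper is mounted at the origin on the work surface. World frame = base frame: x ahead of the robot, y to its left, z up, the work surface at z = 0. Lengths are in m, angles in rad, forces in N, time in s.
With the tool pointing down it reaches from about 0.4 to 0.85 m from the base axis. Payload 10.4 kg.
Tool frame: the origin (TCP) lies where the fingers leave the gripper's body, on its centre line; the fingertips stand 73 mm ahead of it and the grasp point (between the pads) lies 54 mm ahead of it; z points along the fingers, y is the line along which they close (so a half turn about z gives the same grasp; the last joint's range is limited). The gripper opens to 85 mm and grips with 20 to 120 N. Pads are 22 mm wide; open, the fingers measure 114 mm over their backs; the gripper's body (76 mm by 85 mm) begins 54 mm behind the grasp point. The pads swing forward as they close: fully open they stand 13 mm farther back than shut.
Start: joints at [-1.156, 0.332, -0.065, 1.46, 0.022, 1.35, -0.088], TCP at [0.265, 0.566, 0.304] pointing down, gripper open.
Joint ranges: [-2.6, 2.6], [-0.5, 2.12], [-1.47, 1.34], [0.16, 2.42], [-1.27, 4.41], [0.06, 2.06], [-2.6, 2.6]. Speed limits (rad/s): [2.22, 2.22, 2.79, 2.79, 3.14, 3.14, 3.14].

INTERFACE

Orientations are given as a unit quaternion [x, y, z, w].
In Python, from workcell import manip, camera gives the robot as it stands. The module is installed in compiled form; this text tells all that it offers.
- The arm moves only by the shell command python3 -m creep 'ROWS' [OPENING] [FORCE]. ROWS is JSON, a list of rows, each a list of 2 entries, a list of its own where there are three numbers: the shift along the tool's x, y, z in mm, then the turn about the tool's z in rad. In form: [[[tx, ty, tz], twist], ...]. A call has 1 to 5 rows; each row is the pose to reach, as a shift and turn from the pose commanded when the call began, along the tool's axes at that moment; what a row does not reach only later rows make up. A row lasts 1/12 s, in which the tool goes at most 41.7 mm and 7.16 degrees, less where a joint would pass 70% of its speed; a pose out of reach is approached as far as the arm can. A call with a gripper value outside its range is refused whole. OPENING is the opening, from 0 (shut) to 1 (fully open), set as the call begins (- or left out, the last holds). The fingers move at their own pace and stop on an object; FORCE is the grip in N (left out, the last holds). Time passes only in rows, so rows that repeat a pose let the fingers close. It gives the time, the measured TCP pose, the force, the opening and the grip force at its end, in the units of the state.
- manip.get_obs(): the state, without advancing time (a new reading comes with each control period).
- camera(name): name is "scene" or "top" or "wrist"; returns a dict with "pixels" (384x512x3 uint8, red, green, blue), "z_map" (384x512 float32, m along the optical axis (not along the pixel's ray), 0 where there is no reading), "fx", "fy", "cx", "cy" (pixels), "distortion" ([k1, k2, p1, p2, k3] as OpenCV has them; the pictures are not rectified), "extrinsics" (4x4, takes a point from world to camera coordinates). Camera axes: x right, y down, z forward; pixel columns grow to the right and rows downward; lengths in m; the calibration is good to about 2 mm. A picture is of the moment at which its call begins.
- manip.hand_in(): hands the job in; it is judged then, once.
The state is a dict: "clock": time; "joint_pos": joint angles; "joint_velocities": joint speeds; "tau": joint torques, N m; "position": TCP position; "ee_rot": TCP orientation; "ft_force": force on the tool from outside, world axes, zero at the start; "torque": the same for the moment, N m; "grip_width": opening from 0.0 (shut) to 1.0 (fully open); "grasp_force": force on a finger pad.
Only numpy, scipy, OpenCV 4.12 (cv2) and the standard library are available. Lean on these libraries where they do the work, as an engineer would, in place of code of your own. Each camera call takes 0.05 s, during which the arm holds its last target. There are 200 camera calls.

TASK

Get the baby-food maker ready to puree: first swing the orange clamp handle through its quarter turn to its stop, so that it locks the bowl. Then take the red-knobbed speed lever out of its off slot and through the zigzag gate, slot by slot, all the way to the far end of the last slot, and let go of it. Reach in at a slant under the steel carrying handle without leaning on it, and leave the pot, bottle, mug and spoon around it where they are.

Things in the scene. Friction and masses are not known exactly. Their poses are not given: they have to be found in the camera images.
- maker: The food maker, fixed to the bench: a cream base 240 mm (x) by 370 mm (y), top 90 mm above the bench; a low bowl (lid 149 mm above the bench) at its left, the speed gate at its right. Origin: centre of its underside, at bench level. Its axes: -x is its front (towards the robot), +y its left, z up. Left, right, front and back below are along these.
- clamp (a joint): Angle of the orange clamp handle about an upright axis, rad. At 0 to 0.3 it is open and sticks out to the front (-x of the maker); it grows as the handle swings clockwise seen from above and ends at a hard stop at 1.571, where the handle points to the maker's left (+y). It stays where it is left; friction takes about 0.2 N m (3 N at the grip).
- clamp_grip (a point): The middle of the clamp handle's thick grip, 75 mm from the clamp's axis, half-way up the grip, 120 mm above the bench. The grip is 64 mm long (from 40 to 104 mm from the axis), 18 mm wide and 24 mm tall; under it is bare bench where it sticks out over the front, and an 18 mm gap above the base's top elsewhere.
- clamp_pivot (a point): Point on the clamp's upright axis at the height of the grip; 75 mm in front and 70 mm left of the maker's origin. The steel hub about it is 28 mm across.
- speed_knob (a point): Centre of the red ball knob of the speed lever, 32 mm in diameter; the steel stem below it is 10 mm thick. The lever swings both ways (left-right and front-back) about speed_pivot, 195 mm below the knob's centre; upright, the knob's centre is 75 mm above the gate.
- speed_pivot (a point): The point about which the speed lever swings, straight below the gate's centre at bench level. It lies 40 mm in front and 85 mm to the right of the maker's origin.
- gate_centre (a point): Centre of the gate's top face, 120 mm above speed_pivot. The gate is a square-cornered zigzag channel 14 mm wide for the 10 mm stem: the off slot runs left from off_slot_end to the first crossing, which runs straight back to the middle slot; this runs left, 9 mm behind gate_centre, to the second crossing, which runs straight to the front into the last slot, which runs left to last_slot_end.
- off_slot_end (a point): The stem's centre at the blind right end of the off slot, on the gate's top face: 9 mm in front and 37 mm right of gate_centre. The crossings' centres are 28 mm apart, nominally 14 mm right and left of gate_centre, but the mint-green insert that forms them is shifted left or right by up to 7 mm, anew each time and not reported. Off and middle slots end in hard stops at their crossings, to be felt or seen.
- last_slot_end (a point): The stem's centre at the blind left end of the last slot, on the gate's top face: 9 mm in front and 37 mm left of gate_centre. The speed lever must end here.
- speed_along (a joint): Tilt of the speed lever to the left (+) or right (-), rad. The stem's centre in the gate is 120 mm x tan(this) left of gate_centre. Off at the start: -0.30 to -0.25; at the far end of the last slot: +0.299. The lever stays where it is left; friction takes about 0.6 N at the knob.
- speed_across (a joint): Tilt of the speed lever to the back (+) or front (-), rad, about -0.075 in the off and last slots and +0.075 in the middle slot. The knob's centre lies from speed_pivot at 195 mm x (sin(across) to the back, cos(across)sin(along) to the left, cos(across)cos(along) up).
- carry_bar: Steel carrying handle, a fixed arch of 22 mm round bar (origin as the maker's). Its level bar runs left-right above the lever, centre 285 mm above the bench, straight above the maker's origin, from 8 mm left to 178 mm right of it; its legs go back and down. A tool slanted 27 to 45 degrees from vertical, coming from the front and above, clears it; an upright one hits it.
- puree_pot: Small clear pot with a teal lid, 64 mm wide, 55 mm tall, on the bench in front of the speed gate. Leave it.
- milk_bottle: Baby bottle, 56 mm wide, 140 mm tall, on the bench to the right of the maker. Leave it.
- sippy_mug: Yellow mug, 72 mm wide, 80 mm tall, on the bench to the left of the maker. Leave it.
- baby_spoon: Green spoon, 140 mm long, lying on the bench in front and to the left of the maker. Leave it.

How it is judged:
By the outcome, as a careful person would: the job done as asked, in the order asked, and still so for the second after the job is handed in, with the robot touching nothing.
It also fails if it takes over 72 s, if anything falls off the work surface, if the arm or the gripper's body presses on something with over 40 N, if the wrist force passes 120 N, or if a joint passes its speed limit or range.

## Working session

There is one attempt and no reset: what is moved stays moved. The work goes in short steps, Python scripts to look and compute and a shell command to move; the robot and the scene stay as the last step left them, time stands still between calls to the robot, and variables do not carry over. Pictures are saved under pics/ and viewed, at most 13 in all, crops included, and the job is handed in when it is done.

```bash
mkdir -p pics
cat > h.py <<'E'
import numpy as np, cv2
from workcell import manip, camera
from scipy.spatial.transform import Rotation as R
def world(c):
    h,w=c["z_map"].shape
    u,v=np.meshgrid(np.arange(w),np.arange(h))
    K=np.array([[c["fx"],0,c["cx"]],[0,c["fy"],c["cy"]],[0,0,1]])
    p=cv2.undistortPoints(np.stack([u,v],-1).reshape(-1,1,2).astype(float),K,np.array(c["distortion"])).reshape(h,w,2)
    z=c["z_map"]; P=np.dstack([p[...,0]*z,p[...,1]*z,z])
    E=np.array(c["extrinsics"]); return (P-E[:3,3])@E[:3,:3]
def save(c,n): cv2.imwrite("pics/"+n,c["pixels"][...,::-1])
E
python3 - <<'E'
from h import *
for n in("scene","top"):
    c=camera(n); save(c,n+"1.png"); np.savez(n+"1.npz",P=world(c),I=c["pixels"],z=c["z_map"])
o=manip.get_obs(); print(o)
E
```

```text
{'clock': 0.1, 'joint_pos': array([-1.15563875,  0.33281671, -0.06473159,  1.46087223,  0.02158524,
        1.34991644, -0.08852021]), 'joint_velocities': array([ 0.00061298, -0.00209314,  0.00015954, -0.00246325,  0.00247208,
        0.00065677,  0.00065673]), 'tau': array([ 1.75157536e-03, -6.26738477e+01,  4.94007894e-02, -3.92428172e+01,
        1.64443877e-02,  7.02273523e-03, -1.57996487e-05]), 'position': array([0.26481532, 0.5658444 , 0.30318338]), 'ee_rot': array([ 2.17122592e-01,  9.76144122e-01, -6.46896682e-04, -1.25407838e-04]), 'ft_force': array([ 0.37353415, -0.13912967, -0.13172365]), 'torque': array([ 0.04050662, -0.00056779,  0.0240412 ]), 'grasp_force': 0.0, 'grip_width': 0.9992039468171764}
```

View pics/top1.png

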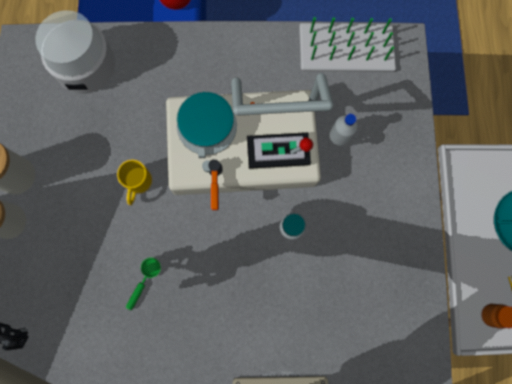

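View pics/scene1.png

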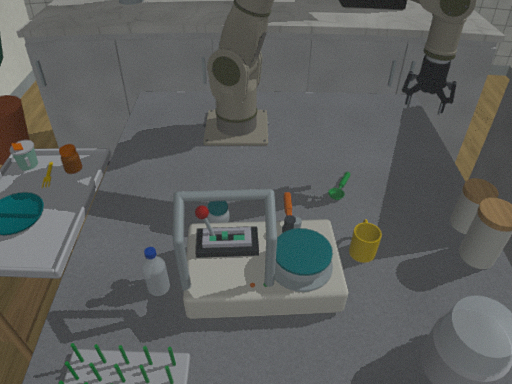

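Top view: robot base is at the bottom (280,380). The maker is at (243,142), slightly rotated. Its orange handle runs (213,168)-(214,208), the red knob is at (306,145), the gate at (279,150), and the bar near row 105. Scene view: the same layout from behind, with the spoon, mug, bottle and pot standing clear.

```bash
cat > m.py <<'E'
from h import *
d=np.load("top1.npz"); P=d["P"]; I=d["I"].astype(int); hsv=cv2.cvtColor(d["I"],cv2.COLOR_RGB2HSV).astype(int)
z=P[...,2]; uu=np.arange(512)[None]+0*z; vv=np.arange(384)[:,None]+0*z
box=(uu>150)&(uu<340)&(vv>70)&(vv<225)
m=box&(abs(z-.09)<.006)
pts=P[m][:,:2].astype(np.float32); r=cv2.minAreaRect(pts); print("base",m.sum(),r, np.median(z[m]))
e=np.deg2rad(r[2]); 
s=hsv
red=box&(s[...,1]>180)&((s[...,0]<4)|(s[...,0]>174))&(s[...,2]>90)&(uu>285)
org=box&(s[...,1]>160)&(s[...,0]>=4)&(s[...,0]<18)&(uu<235)
lid=box&(s[...,0]>82)&(s[...,0]<98)&(s[...,1]>150)&(uu<240)
for n,k in(("red",red),("org",org),("lid",lid)):
    q=P[k&(z>.05)]; print(n,len(q),q.mean(0),q.min(0),q.max(0))
q=P[org&(z>.1)]; c=q[:,:2].mean(0); w,v=np.linalg.eigh(np.cov((q[:,:2]-c).T)); print("handle axis",v[:,1],"extent",np.ptp((q[:,:2]-c)@v[:,1]))
g=box&(s[...,0]>60)&(s[...,0]<82)&(s[...,1]>90)&(uu>245); q=P[g]; print("mint",len(q),q.mean(0),q.min(0),q.max(0))
b=box&(abs(z-.12)<.008)&(I.sum(-1)<150)&(uu>240); q=P[b]; print("gateblack",cv2.minAreaRect(q[:,:2].astype(np.float32)),q.mean(0))
b=(abs(z-.29)<.012)&box; q=P[b];print("bar",len(q),q.min(0),q.max(0),np.polyfit(q[:,1],q[:,0],1))
c=camera("top")
cr=cv2.resize(d["I"][85:220,155:330],None,fx=4,fy=4,interpolation=cv2.INTER_CUBIC); cv2.imwrite("pics/crop1.png",cr[...,::-1])
E
python3 m.py
```

```text
base 7410 ((0.6914525628089905, 0.05776512622833252), (0.2379474639892578, 0.4276525378227234), 3.387944221496582) 0.08956417539140266
red 118 [ 0.64283568 -0.05320481  0.19818184] [ 0.63021573 -0.06552494  0.18940124] [ 0.65819875 -0.04119011  0.20521826]
org 249 [0.5517239  0.15224289 0.13069769] [0.50853325 0.14510004 0.12422919] [0.59925864 0.15993585 0.1360826 ]
lid 2339 [0.71747969 0.17314817 0.15332407] [0.3467271  0.08493728 0.14022165] [0.78694191 0.23714006 1.22792085]
handle axis [-0.9999562  -0.00935985] extent 0.09081860752893581
mint 240 [0.65680254 0.00314364 0.12494116] [ 0.3467271  -0.04067607  0.10361974] [0.67466553 0.08493728 1.22792085]
gateblack ((0.6538617610931396, -0.0007357001304626465), (0.073196180164814, 0.14180009067058563), 0.8235467076301575) [0.64430124 0.00609713 0.11276338]
bar 1236 [ 0.67879355 -0.10027277  0.278022  ] [0.73713395 0.10750685 0.30053093] [-0.06212407  0.69663478]
```

View pics/crop1.png

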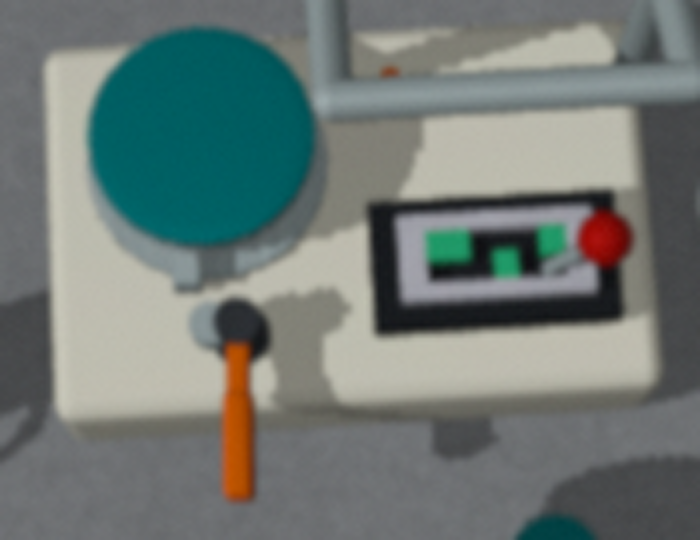

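```bash
cat > m2.py <<'E'
from h import *
from scipy.optimize import least_squares
d=np.load("top1.npz"); P=d["P"]; z=P[...,2]; I=d["I"].astype(int)
m=(abs(z-.09)<.004); m[:, :150]=0;m[:,330:]=0;m[:75]=0;m[200:]=0
m=cv2.morphologyEx(m.astype(np.uint8),cv2.MORPH_OPEN,np.ones((3,3)))
n,l,st,_=cv2.connectedComponentsWithStats(m); k=1+np.argmax(st[1:,4]); q=P[l==k][:,:2]
r=cv2.minAreaRect(q.astype(np.float32)); print(r)
hsv=cv2.cvtColor(d["I"],cv2.COLOR_RGB2HSV).astype(int)
W=lambda t:np.array([[np.cos(t),-np.sin(t)],[np.sin(t),np.cos(t)]])
t=np.deg2rad(r[2]); o=np.array(r[0])
red=(hsv[...,1]>180)&((hsv[...,0]<4)|(hsv[...,0]>174))&(z>.18)&(z<.215)
S=P[red]; f=least_squares(lambda c:np.linalg.norm(S-c,axis=1)-.016,S.mean(0)-[0,0,.01]); print("knob",f.x,f.cost)
print("yaw",t,"o",o,"knob in maker",W(t).T@(f.x[:2]-o))
g=(hsv[...,0]>60)&(hsv[...,0]<82)&(hsv[...,1]>90)&(abs(z-.12)<.012)
M=(P[g][:,:2]-o)@W(t)-[-.04,-.085]
print("mint extents gate frame",M.min(0),M.max(0),len(M))
for lo,hi in((-.02,-.0),(0,.02)):
  a=M[(M[:,0]>lo)&(M[:,0]<hi)]; print(np.sort(a[:,1])[::6].round(4))
b=(abs(z-.29)<.012)&(np.arange(512)>200); q=(P[b][:,:2]-o)@W(t);print("bar y",q[:,1].min(),q[:,1].max(),np.median(q[:,0]))
E
python3 m2.py
```

```text
((0.6652029752731323, 0.04272399842739105), (0.1749373972415924, 0.2761533260345459), 2.5551955699920654)
knob [ 0.6454464  -0.05595794  0.18634564] 0.00012979968729716994
yaw 0.04459657572873476 o [0.66520298 0.042724  ] knob in maker [-0.02413635 -0.09770304]
mint extents gate frame [0.0154407  0.00183119] [0.04601211 0.08468794] 209
[]
[0.0311 0.0382 0.0447]
bar y -0.1445448419340515 0.0625079016985459 0.027172114125384842
```

```bash
sed -i '/^m=(abs/,/^r=cv2/c\
m=(abs(z-.09)<.006)\&(I[...,0]-I[...,2]>12); m[:, :150]=0;m[:,330:]=0;m[:75]=0;m[200:]=0\
n,l,st,_=cv2.connectedComponentsWithStats(m.astype(np.uint8)); print(st[np.argsort(-st[:,4])[:4]]); k=1+np.argmax(st[1:,4]); q=P[l==k][:,:2]\
r=cv2.minAreaRect(q.astype(np.float32)); print(r)' m2.py; python3 m2.py
```

```text
[[     0      0    512    384 191882]
 [   167     98     45     92   1778]
 [   212    141    107     45   1645]
 [   255    113     60     21    972]]
((0.6817518472671509, 0.21875375509262085), (0.23126548528671265, 0.10235099494457245), 3.7254703044891357)
knob [ 0.6454464  -0.05595794  0.18634564] 0.00012979968729716994
yaw 0.0650217229986111 o [0.68175185 0.21875376] knob in maker [-0.05407838 -0.27177221]
mint extents gate frame [-0.01359461 -0.17260899] [ 0.01647581 -0.08990257] 209
[-0.1671 -0.1582 -0.143  -0.1409 -0.1385 -0.1359 -0.1335 -0.131  -0.1154
 -0.1083 -0.1008 -0.0913]
[-0.1726 -0.1706 -0.1685 -0.1662 -0.1639 -0.162  -0.1605 -0.1586 -0.1569
 -0.1473 -0.1368 -0.1193 -0.1155 -0.1132 -0.111  -0.1088 -0.1064 -0.104
 -0.1019 -0.0993 -0.0975 -0.0962 -0.094  -0.092 ]
bar y -0.3199914219166759 -0.11315830371849832 -0.0015891276914483405
```

Several components; use all of the large ones together.

```bash
sed -i 's/k=1+np.argmax(st\[1:,4\]); q=P\[l==k\]\[:,:2\]/ks=[i for i in range(1,n) if st[i,4]>150]; q=P[np.isin(l,ks)][:,:2]/' m2.py; python3 m2.py
```

```text
[[     0      0    512    384 191882]
 [   167     98     45     92   1778]
 [   212    141    107     45   1645]
 [   255    113     60     21    972]]
((0.6883975267410278, 0.08895595371723175), (0.23213759064674377, 0.36155784130096436), 3.20750093460083)
knob [ 0.6454464  -0.05595794  0.18634564] 0.00012979968729716994
yaw 0.055981452069579794 o [0.68839753 0.08895595] knob in maker [-0.0509921  -0.14228367]
mint extents gate frame [-0.01090965 -0.0429555 ] [0.01938407 0.03982171] 209
[-0.0375 -0.0135 -0.0109 -0.0064 -0.0036 -0.    ]
[-0.043  -0.0409 -0.0388 -0.0365 -0.0347 -0.0332 -0.0314 -0.0294 -0.0285
 -0.0258 -0.0173 -0.0107 -0.0047 -0.0002  0.0116  0.0143  0.0165  0.0185
  0.0194  0.0211  0.0233  0.0255  0.0262  0.0282  0.0306  0.0326  0.0334
  0.0356  0.0376]
bar y -0.18989568267728388 0.01704529259493945 0.001078767462672495
```

Crop: handle (240,345)-(240,495), knob (604,238), gate (415-600, 205-305) with the mint blocks shifted right. The fit is consistent with the given sizes: base 232x362 mm, bar at x=0, knob about 3 mm from the prediction. The insert shift is about -7 mm. Now I move towards the right side of the clamp handle with shut fingers.

```bash
python3 -m creep '[[[-34,-22,0],-0.1],[[-68,-44,0],-0.2],[[-102,-66,0],-0.3],[[-136,-88,0],-0.4],[[-170,-110,0],-0.445]]' 0 30
cat > st.py <<'E'
from h import *
import sys
T,O=0.05598,np.array([.6884,.089]); 
def mk(x,y): return O+R.from_euler('z',T).as_matrix()[:2,:2]@[x,y]
def show():
    o=manip.get_obs(); A=R.from_quat(o["ee_rot"]).as_matrix()
    print("t",round(o["clock"],2),"p",(o["position"]*1e3).round(1),"x",A[:,0].round(3),"z",A[:,2].round(3),"F",o["ft_force"].round(1),"g",o["grip_width"].round(2),o["grasp_force"].round(1)); print("q",o["joint_pos"].round(2)); return o,A
def to(target):
    o,A=show(); print("shift mm",((np.array(target)-o["position"])@A*1e3).round(1))
E
python3 -c "
from st import *
print(mk(-.075,.07)); to([.535,.120,.304])"
```

```text
clock: 0.57
position: [0.3729, 0.3925, 0.3038]
ee_rot: [-0.007, 1.0, -0.0, -0.0]
ft_force: [1.0, 0.3, 0.4]
grip_width: 0.297
grasp_force: 0.0
[0.60960093 0.15469404]Traceback (most recent call last):
  File "<string>", line 3, in <module>
    print(mk(-.075,.07)); to([.535,.120,.304])
                          ~~^^^^^^^^^^^^^^^^^^
  File "st.py", line 9, in to
    o,A=show(); print("shift mm",((np.array(target)-o["position"])@A*1e3).round(1))
        ~~~~^^
  File "st.py", line 7, in show
    print("t",round(o["clock"],2),"p",(o["position"]*1e3).round(1),"x",A[:,0].round(3),"z",A[:,2].round(3),"F",o["ft_force"].round(1),"g",o["grip_width"].round(2),o["grasp_force"].round(1)); print("q",o["joint_pos"].round(2)); return o,A
                                                                                                                                          ^^^^^^^^^^^^^^^^^^^^^
AttributeError: 'float' object has no attribute 'round'
```

```bash
sed -i 's/o\["grip_width"\].round(2),o\["grasp_force"\].round(1)/round(o["grip_width"],2),round(o["grasp_force"],1)/' st.py
python3 -m creep '[[[-20,-34,0],0],[[-40,-68,0],0],[[-60,-102,0],0],[[-80,-136,0],0],[[-100,-170,0],0]]' >/dev/null
python3 -m creep '[[[-20,-34,0],0],[[-40,-68,0],0],[[-62,-102,0],0],[[-62,-102,0],0]]' >/dev/null
python3 -c "
from st import *
to([.535,.120,.184]); c=camera('wrist'); save(c,'w1.png')"
```

```text
t 1.32 p [539.3 115.  303.9] x [-1.     0.003 -0.001] z [ 0.001 -0.003 -1.   ] F [-0.1 -1.6  0.6] g 0.0 0.0
q [-0.52  0.17  0.25  1.67 -0.04  1.31  1.31]
shift mm [  4.5   5.4 119.8]
```

View pics/w1.png

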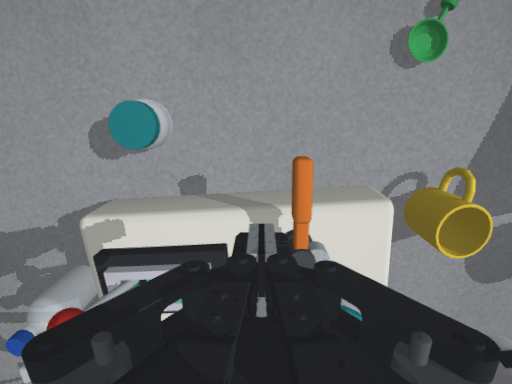

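Wrist view: the shut fingers at (262,240) stand to the right of the orange handle (302,190), with a gap of bench between them. I go down.

```bash
python3 -m creep '[[[0,0,35],0],[[0,0,70],0],[[0,0,105],0],[[0,0,124],0],[[0,0,124],0]]'
python3 -c "
from st import *
o,A=show(); p=o['position'];B=np.array([.6096,.1547])
for th in (.05,.3,.55,.8,1.05,1.3,1.45,1.55):
    a=np.pi+T-th; h=np.array([np.cos(a),np.sin(a)]); n=np.array([h[1],-h[0]])
    f=B+.072*h-n*.022; print(th,(np.append(f-p[:2],0)@A*1e3).round(0),'twist',round(th-.05,2))
"
```

```text
clock: 1.78
position: [0.5335, 0.1238, 0.1753]
ee_rot: [-0.004, 1.0, -0.001, -0.004]
ft_force: [-0.6, -0.4, 0.7]
grip_width: 0.003
grasp_force: 0.0
t 1.78 p [533.5 123.8 175.3] x [-1.    -0.008  0.007] z [-0.007 -0.002 -1.   ] F [-0.6 -0.4  0.7] g 0.0 0.0
q [-0.51  0.28  0.23  1.83 -0.07  1.05  1.33]
0.05 [-4.  8. -0.] twist 0.0
0.3 [-1. 27. -0.] twist 0.25
0.55 [-3. 46. -0.] twist 0.5
0.8 [-9. 63. -0.] twist 0.75
1.05 [-19.  79.  -0.] twist 1.0
1.3 [-33.  92.  -0.] twist 1.25
1.45 [-43.  98.  -1.] twist 1.4
1.55 [-49. 101.  -1.] twist 1.5
```

```bash
python3 -m creep '[[[-2,17,0],0.12],[[-1,27,0],0.24],[[-2,37,0],0.36],[[-3,46,0],0.48],[[-6,55,0],0.6]]'
python3 -c "
from st import *
o,A=show(); p=o['position'];B=np.array([.6096,.1547])
t0=.05+np.arctan2(A[0,0]*0+A[1,0],-A[0,0]); print('tw',t0)
for th in (.65,.8,.92,1.04,1.16,1.28,1.4,1.52,1.6):
    a=np.pi+T-th; h=np.array([np.cos(a),np.sin(a)]); n=np.array([h[1],-h[0]])
    f=B+.072*h-n*.022; print(th,(np.append(f-p[:2],0)@A*1e3).round(0))
"
```

```text
clock: 2.2
position: [0.5411, 0.179, 0.1808]
ee_rot: [0.295, 0.956, -0.001, -0.001]
ft_force: [-4.0, -3.6, -1.1]
grip_width: 0.002
grasp_force: 2.1
t 2.2 p [541.1 179.  180.8] x [-0.826  0.563  0.001] z [-0.002 -0.001 -1.   ] F [-4.  -3.6 -1.1] g 0.0 2.1
q [-0.65  0.32  0.29  1.77 -0.1   1.07  0.65]
tw 0.648450070338357
0.65 [ 2. -4.  0.]
0.8 [ 4.  7. -0.]
0.92 [ 5. 16. -0.]
1.04 [ 5. 25. -0.]
1.16 [ 3. 34. -0.]
1.28 [ 1. 43. -0.]
1.4 [-2. 51. -0.]
1.52 [-7. 59. -0.]
1.6 [-10.  64.  -0.]
```

```bash
python3 -m creep '[[[3,9,0],0.12],[[4,17,0],0.24],[[4,26,0],0.36],[[3,35,0],0.48],[[1,43,0],0.6]]'
python3 -c "
from st import *
o,A=show(); p=o['position'];B=np.array([.6096,.1547])
for th in (1.2,1.3,1.4,1.5,1.58,1.65):
    a=np.pi+T-th; h=np.array([np.cos(a),np.sin(a)]); n=np.array([h[1],-h[0]])
    f=B+.072*h-n*.022; print(th,(np.append(f-p[:2],0)@A*1e3).round(0))
"
```

```text
clock: 2.62
position: [0.5649, 0.2154, 0.1811]
ee_rot: [0.564, 0.826, -0.0, -0.0]
ft_force: [-2.4, -3.1, -1.0]
grip_width: -0.006
grasp_force: 1.6
t 2.62 p [564.9 215.4 181.1] x [-0.364  0.931  0.   ] z [-0.001 -0.    -1.   ] F [-2.4 -3.1 -1. ] g -0.01 1.6
q [-0.74  0.4   0.38  1.68 -0.16  1.1   0.05]
1.2 [-2. -6.  0.]
1.3 [ 0.  1. -0.]
1.4 [ 2.  8. -0.]
1.5 [ 2. 16. -0.]
1.58 [ 2. 22. -0.]
1.65 [ 2. 27. -0.]
```

```bash
python3 -m creep '[[[1,6,0],0.1],[[2,12,0],0.2],[[2,18,0],0.3],[[2,23,0],0.3],[[2,23,0],0.3]]'; python3 -c "
from st import *
show()"
```

```text
clock: 3.03
position: [0.5861, 0.2264, 0.181]
ee_rot: [0.677, 0.736, 0.001, -0.0]
ft_force: [-1.1, 0.8, 0.4]
grip_width: -0.002
grasp_force: 0.3
t 3.03 p [586.1 226.4 181. ] x [-0.082  0.997  0.001] z [ 0.001  0.001 -1.   ] F [-1.1  0.8  0.4] g -0.0 0.3
q [-0.77  0.45  0.43  1.62 -0.2   1.12 -0.21]
```

Force is still low, so the stop may not have been reached. I push on in small steps.

```bash
python3 -m creep '[[[0,3,0],0],[[0,5,0],0],[[0,5,0],0]]';python3 -m creep '[[[0,2,0],0],[[0,4,0],0],[[0,4,0],0]]'; python3 -c "
from st import *
show(); c=camera('top'); cv2.imwrite('pics/t2.png',cv2.resize(c['pixels'][85:220,140:330],None,fx=3.5,fy=3.5)[...,::-1])"
```

```text
clock: 3.28
position: [0.588, 0.2264, 0.1806]
ee_rot: [0.677, 0.736, -0.002, -0.003]
ft_force: [-21.5, -0.6, 13.2]
grip_width: 0.002
grasp_force: 10.9
clock: 3.53
position: [0.5889, 0.2266, 0.1804]
ee_rot: [0.677, 0.736, -0.005, -0.005]
ft_force: [-40.8, -4.5, 27.2]
grip_width: -0.002
grasp_force: 21.2
t 3.53 p [588.9 226.6 180.4] x [-0.083  0.997  0.001] z [-0.015 -0.    -1.   ] F [-40.8  -4.5  27.2] g -0.0 21.2
q [-0.76  0.47  0.42  1.6  -0.21  1.14 -0.2 ]
```

View pics/t2.png

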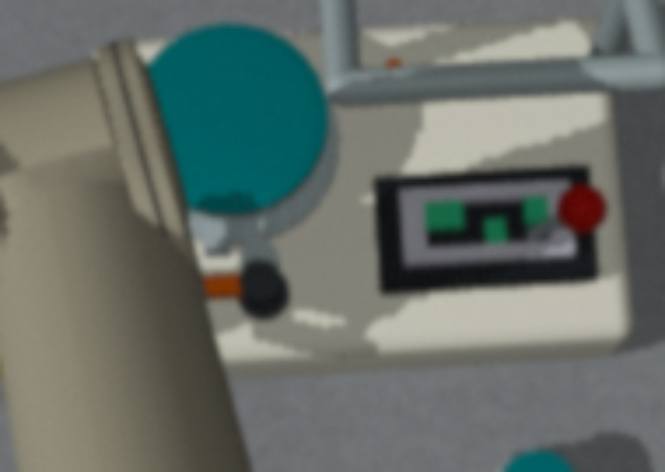

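Top view: the handle now points left from its hub (265,288), and the 40 N reading confirms the stop. Back off and rise.

```bash
python3 -m creep '[[[0,-20,0],0],[[0,-50,0],0],[[0,-50,-40],0],[[0,-50,-80],0],[[0,-50,-120],0]]'
for i in 1 2 3; do python3 -m creep '[[[0,0,-40],0],[[0,0,-80],0],[[0,0,-120],0],[[0,0,-160],0],[[0,0,-200],0]]' >/dev/null; python3 -c "
from st import *
show()"; done
```

```text
clock: 4.0
position: [0.544, 0.2212, 0.3017]
ee_rot: [0.678, 0.735, -0.0, -0.0]
ft_force: [1.7, 0.5, 0.2]
grip_width: -0.003
grasp_force: 0.0
t 4.42 p [544.4 221.  503. ] x [-0.08   0.997  0.001] z [ 0.002  0.001 -1.   ] F [ 0.7 -0.3  0.2] g -0.0 0.0
q [-0.84  0.23  0.48  1.2  -0.11  1.73 -0.3 ]
t 4.83 p [534.6 217.3 664.5] x [-0.081  0.997  0.015] z [ 0.043  0.019 -0.999] F [-0.6 -0.1 -0.4] g 0.0 0.0
q [-0.68  0.33  0.37  0.73 -0.14  2.06 -0.31]
t 5.25 p [498.3 202.9 692.8] x [-0.08   0.996  0.026] z [ 0.078  0.032 -0.996] F [ 0.5  0.2 -0.3] g 0.0 0.0
q [-0.79  0.23  0.48  0.79 -0.13  2.06 -0.31]
```

The tool tilts forward when the wrist joint saturates. I test whether the tilt persists.

```bash
python3 -m creep '[[[0,0,20],0],[[0,0,40],0],[[0,0,60],0],[[0,0,80],0],[[0,0,80],0]]' >/dev/null; python3 -c "
from st import *
show()";  python3 -m creep '[[[-40,0,0],0],[[-80,0,0],0],[[-120,0,0],0],[[-160,0,0],0],[[-200,0,0],0]]' >/dev/null; python3 -c "
from st import *
show()"
```

```text
t 5.67 p [504.8 206.2 609. ] x [-0.08   0.997  0.024] z [ 0.073  0.03  -0.997] F [ 0.5  0.2 -0.5] g -0.0 0.0
q [-0.84  0.14  0.45  1.08 -0.06  1.86 -0.34]
t 6.08 p [520.5   4.7 608.9] x [-0.08   0.996  0.027] z [ 0.08   0.034 -0.996] F [ 0.7  0.3 -0.8] g 0.0 0.0
q [-0.62  0.07  0.6   1.15 -0.08  1.85  0.03]
```

The tilt persists. I accumulate it by pushing up and forward.

```bash
for i in 1 2 3; do python3 -m creep '[[[0,30,-30],0],[[0,60,-60],0],[[0,90,-90],0],[[0,120,-120],0],[[0,150,-150],0]]' >/dev/null; python3 -c "
from st import *
show()";  done
```

```text
t 6.5 p [604.9  13.7 686.9] x [-0.08   0.996  0.027] z [ 0.119  0.036 -0.992] F [ 0.2 -0.7  0.4] g 0.01 0.0
q [-0.22  0.39  0.29  0.58 -0.17  2.06  0.03]
t 6.92 p [632.6  18.  692.3] x [-0.079  0.997  0.024] z [ 0.16   0.036 -0.986] F [-0.7  0.9  0.2] g 0.0 0.0
q [-0.21  0.46  0.31  0.47 -0.21  2.06  0.03]
t 7.33 p [649.7  21.  701.1] x [-0.078  0.997  0.023] z [ 0.203  0.038 -0.978] F [-0.2 -0.7  0.1] g -0.0 0.0
q [-0.2   0.51  0.35  0.38 -0.25  2.06  0.02]
```

```bash
for i in 1 2 3 4; do python3 -m creep '[[[0,0,-40],0],[[0,0,-80],0],[[0,0,-120],0],[[0,0,-160],0],[[0,0,-200],0]]' >/dev/null; python3 -c "
from st import *
show()";  done
```

```text
t 7.75 p [580.9  15.8 750.6] x [-0.078  0.997  0.022] z [ 0.247  0.041 -0.968] F [-0.3  0.7 -0.1] g -0.0 0.0
q [-0.25  0.35  0.35  0.5  -0.2   2.06  0.02]
t 8.17 p [519.   11.3 786.6] x [-0.078  0.997  0.021] z [ 0.291  0.043 -0.956] F [-0.5  0.4 -0.5] g 0.0 0.0
q [-0.37  0.21  0.43  0.59 -0.16  2.06  0.02]
t 8.58 p [463.1   7.  814.2] x [-0.078  0.997  0.021] z [ 0.336  0.046 -0.941] F [-0.2  0.9  0.2] g -0.0 0.0
q [-0.67  0.08  0.69  0.67 -0.12  2.06  0.01]
t 9.0 p [425.9   3.2 834.1] x [-0.082  0.996  0.023] z [ 0.378  0.053 -0.924] F [ 0.5 -0.5 -0.8] g -0.0 0.0
q [-0.44  0.    0.33  0.69 -0.02  2.06 -0.04]
```

```bash
for i in 1 2 3 4; do python3 -m creep '[[[0,30,-30],0],[[0,60,-60],0],[[0,90,-90],0],[[0,120,-120],0],[[0,150,-150],0]]' >/dev/null; python3 -c "
from st import *
show()";  done
```

```text
t 9.42 p [462.    4.9 851. ] x [-0.078  0.997  0.022] z [ 0.42   0.053 -0.906] F [ 0.1  0.5 -0.4] g 0.0 0.0
q [-0.54  0.11  0.6   0.55 -0.15  2.06  0.02]
t 9.83 p [482.9   7.5 865.1] x [-0.077  0.997  0.022] z [ 0.46   0.055 -0.886] F [-0.3 -0.1 -0. ] g 0.0 0.0
q [-0.39  0.18  0.5   0.44 -0.2   2.06  0.02]
t 10.25 p [492.9   9.6 878.8] x [-0.077  0.997  0.021] z [ 0.497  0.057 -0.866] F [ 0.3 -0.4 -0.1] g -0.0 0.0
q [-0.34  0.22  0.5   0.35 -0.25  2.06  0.01]
t 10.67 p [494.6  10.8 892.6] x [-0.077  0.997  0.02 ] z [ 0.532  0.058 -0.845] F [-0.4 -0.6  0.4] g 0.0 0.0
q [-0.31  0.25  0.52  0.29 -0.3   2.06  0.01]
```

```bash
python3 -m creep '[[[0,30,-30],0],[[0,60,-60],0],[[0,90,-90],0],[[0,120,-120],0],[[0,150,-150],0]]' >/dev/null;  python3 -m creep '[[[0,0,30],-0.12],[[0,0,60],-0.24],[[0,0,90],-0.36],[[0,0,120],-0.48],[[0,0,150],-0.6]]' >/dev/null; python3 -m creep '[[[0,0,0],-0.12],[[0,0,0],-0.24],[[0,0,0],-0.36],[[0,0,0],-0.48],[[0,0,0],-0.6]]' >/dev/null; python3 -c "
from st import *
o,A=show(); print(A.round(3)); K=np.array([.6435,-.055,.187]); to(K-A[:,2]*.174)
y=A[:,1]; print('twist err', np.arctan2(*(A.T@[-np.sin(T),np.cos(T),0])[[0,1]]))"
```

```text
t 11.92 p [574.6  20.8 783.2] x [-0.784  0.351 -0.512] z [ 0.565  0.06  -0.823] F [ 0.2  0.1 -0.2] g 0.0 0.0
q [-0.59  0.06  0.53  0.86 -0.05  1.62  1.14]
[[-0.784  0.258  0.565]
 [ 0.351  0.935  0.06 ]
 [-0.512  0.245 -0.823]]
t 11.92 p [574.6  20.8 783.2] x [-0.784  0.351 -0.512] z [ 0.565  0.06  -0.823] F [ 0.2  0.1 -0.2] g 0.0 0.0
q [-0.59  0.06  0.53  0.86 -0.05  1.62  1.14]
shift mm [ 225.  -199.1  351.1]
twist err 0.4050619096884924
```

```bash
python3 -m creep '[[[19,-17,29],-0.1],[[38,-34,58],-0.2],[[57,-51,87],-0.3],[[76,-68,116],-0.4],[[95,-85,145],-0.405]]' 0.75 20 >/dev/null;  python3 -c "
from st import *
o,A=show(); K=np.array([.6435,-.055,.187]); to(K-A[:,2]*.174)"
```

```text
t 12.33 p [559.3 -15.9 592.3] x [-0.822 -0.048 -0.568] z [ 0.565  0.06  -0.823] F [ 1.2 -0.2  0.9] g 0.71 0.0
q [-0.63 -0.22  0.47  1.52  0.13  1.22  1.49]
t 12.33 p [559.3 -15.9 592.3] x [-0.822 -0.048 -0.568] z [ 0.565  0.06  -0.823] F [ 1.2 -0.2  0.9] g 0.71 0.0
q [-0.63 -0.22  0.47  1.52  0.13  1.22  1.49]
shift mm [162.9 -54.3 204.7]
```

```bash
python3 -m creep '[[[24,-8,30],0],[[48,-16,60],0],[[72,-24,90],0],[[96,-32,120],0],[[115,-40,145],0]]' >/dev/null; python3 -m creep '[[[22,-7,28],0],[[40,-14,52],0],[[40,-14,52],0],[[40,-14,52],0]]' >/dev/null;  python3 - <<'E'
from st import *
from scipy.optimize import least_squares
K=np.array([.6435,-.055,.187])
o,A=show(); to(K-A[:,2]*.174)
for n in('top','wrist'):
    c=camera(n); P=world(c); h=cv2.cvtColor(c['pixels'],cv2.COLOR_RGB2HSV).astype(int)
    r=(h[...,1]>180)&((h[...,0]<4)|(h[...,0]>174))&(np.linalg.norm(P-K,axis=-1)<.04)
    S=P[r]; print(n,len(S))
    if len(S)>20:
        f=least_squares(lambda c:np.linalg.norm(S-c,axis=1)-.016,S.mean(0)+(S.mean(0)-(-np.array(c['extrinsics'])[:3,:3].T@np.array(c['extrinsics'])[:3,3]))*0.01,loss='soft_l1',f_scale=.002); print(f.x.round(4),(np.sqrt(np.mean(f.fun**2))*1e3).round(2))
    if n=='wrist': save(c,'w2.png')
E
```

```text
t 13.08 p [547.2 -63.9 342.5] x [-0.823 -0.04  -0.566] z [ 0.564  0.06  -0.824] F [-0.3 -0.1  0.8] g 0.75 0.0
q [-0.61 -0.25  0.61  2.04  0.1   0.71  1.6 ]
t 13.08 p [547.2 -63.9 342.5] x [-0.823 -0.04  -0.566] z [ 0.564  0.06  -0.824] F [-0.3 -0.1  0.8] g 0.75 0.0
q [-0.61 -0.25  0.61  2.04  0.1   0.71  1.6 ]
shift mm [ 8.4 -1.8  8.9]
top 120
[ 0.6457 -0.0555  0.1865] 1.61
wrist 769
[ 0.6466 -0.0546  0.1866] 0.49
```

View pics/w2.png

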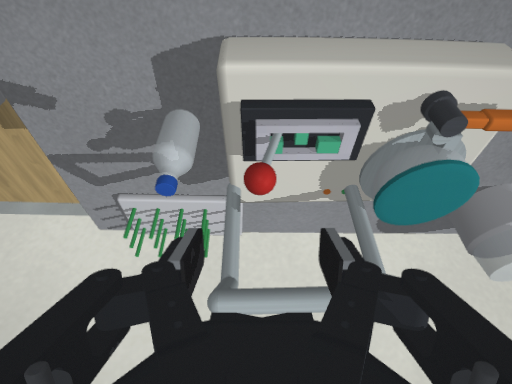

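Wrist view: the knob is at (260,178), right of the axis between the open pads (190,260)/(335,260). The gate is at (310,140) with mint blocks (279,145), (301,139), (328,145), and the clamp handle points left at (490,120). I refine the gate from this view.

Run:
```python
from st import *
c=camera('wrist'); P=world(c); I=c['pixels'].astype(int); h=cv2.cvtColor(c['pixels'],cv2.COLOR_RGB2HSV).astype(int)
z=P[...,2]; reg=(np.abs(P[...,0]-.656)<.07)&(np.abs(P[...,1])<.095)
b=reg&(abs(z-.118)<.007)
k=b.astype(np.uint8); n,l,st,_=cv2.connectedComponentsWithStats(k); q=P[l==1+np.argmax(st[1:,4])][:,:2]; print('plate',cv2.minAreaRect(q.astype(np.float32)),len(q),np.median(z[b]))
g=reg&(h[...,0]>60)&(h[...,0]<88)&(h[...,1]>90)&(abs(z-.12)<.004)
n,l,st,_=cv2.connectedComponentsWithStats(g.astype(np.uint8))
for i in range(1,n):
    if st[i,4]>20:
        M=(P[l==i][:,:2]-mk(-.04,-.085))@R.from_euler('z',T).as_matrix()[:2,:2]*1e3; print(st[i,4],np.percentile(M,[2,98],axis=0).round(1).tolist())
```

```text
plate ((0.6566517949104309, 0.0010193921625614166), (0.05423516407608986, 0.11593075096607208), 2.545900583267212) 3163 0.11950191893377102
128 [[-10.2, -13.0], [4.8, -0.5]]
67 [[1.6, -34.7], [18.3, -27.2]]
291 [[1.2, 13.9], [19.5, 40.1]]
```

```bash
cat > kn.py <<'E'
from st import *
PV=np.array([.657,.001,0]); TY=.052
def knob(sx,sy):  # stem position in gate, mm -> world knob
    a=np.arctan(sy/120.); c=np.arctan(sx/120.*np.cos(a))
    return PV+R.from_euler('z',TY).apply(.195*np.array([np.sin(c),np.cos(c)*np.sin(a),np.cos(c)*np.cos(a)]))
def stem(k): # world knob -> stem mm
    v=R.from_euler('z',TY).inv().apply(np.array(k)-PV); return 120*v[:2]/v[2]
E
python3 -c "
from kn import *
K=np.array([.6466,-.0546,.1866]); print(stem(K)); o,A=show(); to(K-A[:,2]*.054)"
```

```text
[ -8.53751741 -35.35967166]
t 13.23 p [548.8 -63.6 345.9] x [-0.82  -0.04  -0.571] z [ 0.568  0.061 -0.821] F [ 0.9 -0.4 -0.1] g 0.75 0.0
q [-0.61 -0.25  0.6   2.03  0.1   0.71  1.6 ]
t 13.23 p [548.8 -63.6 345.9] x [-0.82  -0.04  -0.571] z [ 0.568  0.061 -0.821] F [ 0.9 -0.4 -0.1] g 0.75 0.0
q [-0.61 -0.25  0.6   2.03  0.1   0.71  1.6 ]
shift mm [ 10.4  -1.9 132.8]
```

```bash
python3 -m creep '[[[5,-1,30],0],[[10,-2,60],0],[[10,-2,90],0],[[10,-2,110],0],[[10,-2,110],0]]'; python3 -c "
from kn import *
K=np.array([.6466,-.0546,.1866]); o,A=show(); to(K-A[:,2]*.054)
c=camera('wrist'); save(c,'w3.png')"
```

```text
clock: 13.65
position: [0.6031, -0.0581, 0.2452]
ee_rot: [-0.029, 0.955, 0.022, 0.296]
ft_force: [-0.5, 0.3, -0.8]
grip_width: 0.749
grasp_force: 0.0
t 13.65 p [603.1 -58.1 245.2] x [-0.823 -0.043 -0.566] z [ 0.563  0.06  -0.824] F [-0.5  0.3 -0.8] g 0.75 0.0
q [-0.71  0.04  0.8   2.05 -0.29  0.48  1.93]
t 13.65 p [603.1 -58.1 245.2] x [-0.823 -0.043 -0.566] z [ 0.563  0.06  -0.824] F [-0.5  0.3 -0.8] g 0.75 0.0
q [-0.71  0.04  0.8   2.05 -0.29  0.48  1.93]
shift mm [-2.8 -1.  19. ]
```

View pics/w3.png

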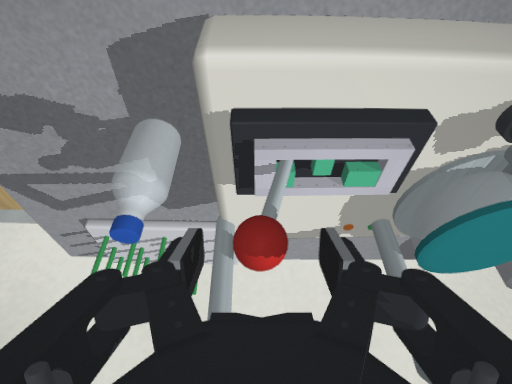

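Wrist view: the knob (260,243) is centred between the pads (190,260)/(337,260). I advance and close.

```bash
python3 -m creep '[[[-3,-1,10],0],[[-3,-1,19],0],[[-3,-1,19],0]]' - 20;  python3 -m creep '[[[0,0,0],0],[[0,0,0],0],[[0,0,0],0],[[0,0,0],0],[[0,0,0],0]]' 0.2 20; python3 -c "
from kn import *
o,A=show(); g=o['position']+A[:,2]*.054; print(g,stem(g))
for s in [(-9,-30),(-9,-25),(-9,-20),(-9,-16)]: print(s,((knob(*s)-g)@A*1e3).round(0))"
```

```text
clock: 13.95
position: [0.616, -0.0591, 0.2344]
ee_rot: [-0.028, 0.954, 0.023, 0.298]
ft_force: [0.3, -0.4, 0.4]
grip_width: 0.749
grasp_force: 0.0
clock: 14.37
position: [0.6159, -0.06, 0.2345]
ee_rot: [-0.027, 0.954, 0.023, 0.298]
ft_force: [-2.1, -0.2, 6.0]
grip_width: 0.361
grasp_force: 19.7
t 14.37 p [615.9 -60.  234.5] x [-0.821 -0.039 -0.57 ] z [ 0.568  0.06  -0.821] F [-2.1 -0.2  6. ] g 0.36 19.7
q [-0.68  0.1   0.79  2.04 -0.41  0.47  2.03]
[ 0.64651784 -0.05675041  0.19020321] [ -8.49806508 -36.04198924]
(-9, -30) [ 1. 10.  1.]
(-9, -25) [ 1. 17. -0.]
(-9, -20) [-0. 25. -1.]
(-9, -16) [-1. 31. -2.]
```

```bash
python3 -m creep '[[[-1,8,-1],0],[[-2,16,-3],0],[[-3,22,-4],0],[[-3,26,-5],0],[[-3,26,-5],0]]';  cat > k.py <<'E'
from kn import *
from scipy.optimize import least_squares
def meas():
    o,A=show(); g=o['position']+A[:,2]*.054; print('grasp stem',stem(g).round(1))
    c=camera('wrist'); P=world(c); h=cv2.cvtColor(c['pixels'],cv2.COLOR_RGB2HSV).astype(int)
    r=(h[...,1]>170)&((h[...,0]<4)|(h[...,0]>174))&(np.linalg.norm(P-g,axis=-1)<.04); S=P[r]
    f=least_squares(lambda c:np.linalg.norm(S-c,axis=1)-.016,g,loss='soft_l1',f_scale=.002)
    print('knob',f.x.round(4),len(S),'stem',stem(f.x).round(1)); return f.x,g,A,c
def go(*w):
    k,g,A,c=meas()
    for s in w: print(s,((knob(*s)-k)@A*1e3).round(0))
    return c
E
python3 -c "
from k import *
go((-9,-18),(0,-18),(9,-18))"
```

```text
clock: 14.78
position: [0.614, -0.034, 0.2412]
ee_rot: [-0.028, 0.954, 0.023, 0.299]
ft_force: [-0.8, -1.6, 6.3]
grip_width: 0.355
grasp_force: 19.9
t 14.78 p [614.  -34.  241.2] x [-0.82  -0.039 -0.571] z [ 0.568  0.06  -0.821] F [-0.8 -1.6  6.3] g 0.35 19.9
q [-0.75  0.07  0.8   2.04 -0.29  0.46  1.88]
grasp stem [ -8.5 -18.9]
knob [ 0.646  -0.0312  0.1921] 2844 stem [ -7.9 -19.7]
(-9, -18) [ 1.  3. -1.]
(0, -18) [-11.   2.   7.]
(9, -18) [-22.   2.  15.]
```

Not yet at the stop (F_y is small). I feel for it.

```bash
python3 -m creep '[[[0,2,0],0],[[0,4,0],0],[[0,4,0],0]]';python3 -m creep '[[[0,2,0],0],[[0,3,0],0],[[0,3,0],0]]'; python3 -c "
from k import *
c=go((-9,-18),(0,-18),(9,-18)); save(c,'w4.png')"
```

```text
clock: 15.08
position: [0.614, -0.0321, 0.2415]
ee_rot: [-0.027, 0.954, 0.022, 0.299]
ft_force: [-1.3, -7.3, 9.2]
grip_width: 0.356
grasp_force: 20.0
clock: 15.33
position: [0.6139, -0.0311, 0.2417]
ee_rot: [-0.025, 0.954, 0.021, 0.299]
ft_force: [-0.3, -13.1, 7.7]
grip_width: 0.355
grasp_force: 20.3
t 15.33 p [613.9 -31.1 241.7] x [-0.819 -0.036 -0.572] z [ 0.57   0.055 -0.82 ] F [ -0.3 -13.1   7.7] g 0.36 20.3
q [-0.76  0.07  0.8   2.05 -0.26  0.46  1.85]
grasp stem [ -8.4 -17.3]
knob [ 0.6458 -0.0287  0.1925] 2834 stem [ -7.9 -18.1]
(-9, -18) [ 2.  0. -1.]
(0, -18) [-11.   0.   7.]
(9, -18) [-22.  -0.  16.]
```

View pics/w4.png

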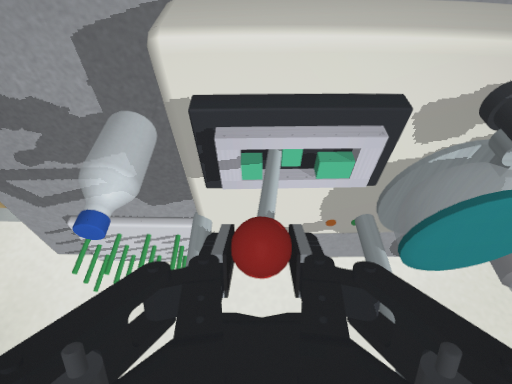

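Wrist view: the knob (261,247) is held, and the stem (270,170) is against the right face of the middle mint block (291,157), at the crossing. I cross backwards with a little sideways relief.

```bash
python3 -m creep '[[[0,-4,0],0],[[-6,-5,4],0],[[-12,-5,8],0],[[-18,-5,12],0],[[-22,-5,16],0]]'; python3 -c "
from k import *
go((9,-18),(9,0),(9,8),(9,10))"
```

```text
clock: 15.8
position: [0.6416, -0.0306, 0.2408]
ee_rot: [-0.027, 0.954, 0.023, 0.299]
ft_force: [-0.7, -2.0, 9.7]
grip_width: 0.354
grasp_force: 20.2
t 15.8 p [641.6 -30.6 240.8] x [-0.82  -0.039 -0.571] z [ 0.569  0.06  -0.82 ] F [-0.7 -2.   9.7] g 0.35 20.2
q [-0.71  0.15  0.77  1.98 -0.4   0.48  1.96]
grasp stem [  8.5 -17.8]
knob [ 0.6732 -0.0279  0.1924] 2872 stem [  9.2 -18.5]
(9, -18) [ 0.  1. -0.]
(9, 0) [-1. 30. -1.]
(9, 8) [-1. 43. -0.]
(9, 10) [-0. 46.  0.]
```

```bash
python3 -m creep '[[[0,10,-1],0],[[-1,20,-1],0],[[-1,30,-1],0],[[-1,38,-1],0],[[-1,43,0],0]]'; python3 -m creep '[[[0,2,0],0],[[0,4,0],0],[[0,4,0],0]]'; python3 -c "
from k import *
go((9,8),(-9,8),(-9,9))"
```

```text
clock: 16.27
position: [0.6387, 0.0133, 0.2417]
ee_rot: [-0.028, 0.954, 0.023, 0.298]
ft_force: [0.0, -1.7, 6.3]
grip_width: 0.359
grasp_force: 20.3
clock: 16.52
position: [0.6382, 0.0167, 0.2413]
ee_rot: [-0.028, 0.954, 0.023, 0.298]
ft_force: [0.1, -0.6, 4.7]
grip_width: 0.355
grasp_force: 20.3
t 16.52 p [638.2  16.7 241.3] x [-0.821 -0.039 -0.569] z [ 0.566  0.06  -0.822] F [ 0.1 -0.6  4.7] g 0.36 20.3
q [-0.83  0.14  0.8   1.99 -0.27  0.46  1.76]
grasp stem [ 7.8 11.2]
knob [0.6705 0.0195 0.1938] 2882 stem [ 8.9 11. ]
(9, 8) [-0. -5. -0.]
(-9, 8) [ 24.  -4. -17.]
(-9, 9) [ 24.  -3. -17.]
```

Not at the stop yet; I feel further.

```bash
python3 -m creep '[[[0,2,0],0],[[0,4,0],0],[[0,4,0],0]]'; python3 -m creep '[[[0,2,0],0],[[0,3,0],0],[[0,3,0],0]]'; python3 -c "
from k import *
c=go((9,8),(-9,8),(-9,9)); save(c,'w5.png')"
```

```text
clock: 16.82
position: [0.638, 0.0179, 0.2413]
ee_rot: [-0.026, 0.954, 0.021, 0.298]
ft_force: [2.9, -9.6, 2.9]
grip_width: 0.354
grasp_force: 20.4
clock: 17.07
position: [0.6379, 0.0186, 0.2414]
ee_rot: [-0.025, 0.954, 0.02, 0.298]
ft_force: [4.1, -15.4, 1.9]
grip_width: 0.36
grasp_force: 20.7
t 17.07 p [637.9  18.6 241.4] x [-0.821 -0.035 -0.569] z [ 0.567  0.054 -0.822] F [  4.1 -15.4   1.9] g 0.36 20.7
q [-0.85  0.14  0.81  1.99 -0.25  0.46  1.73]
grasp stem [ 7.7 12.1]
knob [0.6704 0.0209 0.1937] 2861 stem [ 8.9 11.9]
(9, 8) [-0. -6. -0.]
(-9, 8) [ 24.  -6. -17.]
(-9, 9) [ 24.  -4. -17.]
```

View pics/w5.png

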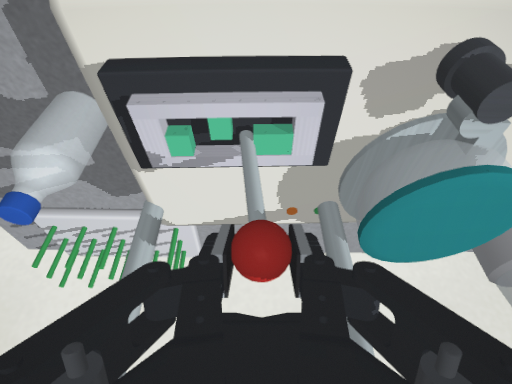

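Wrist view: the stem (248,145) is against the left mint block (273,138) at the second crossing. I relieve it and pull to the front.

```bash
python3 -m creep '[[[0,-6,0],0],[[6,-8,-4],0],[[12,-8,-8],0],[[18,-8,-13],0],[[23,-8,-17],0]]'; python3 -c "
from k import *
go((-9,10),(-9,20),(-9,30),(-9,37),(-9,39))"
```

```text
clock: 17.53
position: [0.6088, 0.0138, 0.2415]
ee_rot: [-0.028, 0.954, 0.023, 0.297]
ft_force: [1.8, -0.5, -2.0]
grip_width: 0.356
grasp_force: 20.2
t 17.53 p [608.8  13.8 241.5] x [-0.822 -0.039 -0.568] z [ 0.565  0.06  -0.823] F [ 1.8 -0.5 -2. ] g 0.36 20.2
q [-0.9   0.04  0.83  2.06 -0.12  0.45  1.64]
grasp stem [-10.2  10.3]
knob [0.6416 0.0167 0.1939] 2856 stem [-9.  10.2]
(-9, 10) [ 0. -0.  0.]
(-9, 20) [ 1. 15.  2.]
(-9, 30) [ 3. 30.  5.]
(-9, 37) [ 4. 41.  8.]
(-9, 39) [ 5. 43.  9.]
```

```bash
python3 -m creep '[[[0,9,1],0],[[1,18,3],0],[[3,27,5],0],[[4,36,7],0],[[5,42,8],0]]'; python3 -m creep '[[[0,2,1],0],[[0,4,1],0],[[0,4,1],0]]'; python3 -c "
from k import *
go((-9,37),(-9,39))"
```

```text
clock: 18.0
position: [0.607, 0.0562, 0.233]
ee_rot: [-0.028, 0.954, 0.022, 0.297]
ft_force: [-0.2, -17.8, 8.5]
grip_width: 0.358
grasp_force: 21.8
clock: 18.25
position: [0.6079, 0.0568, 0.2329]
ee_rot: [-0.026, 0.954, 0.021, 0.297]
ft_force: [-1.7, -12.5, 7.2]
grip_width: 0.358
grasp_force: 21.2
t 18.25 p [607.9  56.8 232.9] x [-0.822 -0.037 -0.568] z [ 0.566  0.056 -0.823] F [ -1.7 -12.5   7.2] g 0.36 21.2
q [-0.97  0.06  0.81  2.07 -0.01  0.43  1.46]
grasp stem [-9.8 38. ]
knob [0.6399 0.0593 0.1854] 2877 stem [-9.1 38.3]
(-9, 37) [-0. -2. -0.]
(-9, 39) [0. 1. 0.]
```

At the end stop (12 N, stem 38). I release and retreat along the slant.

```bash
python3 -m creep '[[[0,0,0],0],[[0,0,0],0],[[0,0,0],0],[[0,0,0],0]]' 0.65 20; python3 -m creep '[[[0,-1,-15],0],[[0,-1,-45],0],[[0,-1,-80],0],[[0,-1,-115],0],[[0,-1,-150],0]]'; python3 -m creep '[[[0,0,-35],0],[[0,0,-50],0],[[0,0,-50],0]]';python3 - <<'E'
from k import *
show(); c=camera('wrist'); P=world(c); h=cv2.cvtColor(c['pixels'],cv2.COLOR_RGB2HSV).astype(int)
g=np.array([.6399,.0593,.1854]); r=(h[...,1]>170)&((h[...,0]<4)|(h[...,0]>174))&(np.linalg.norm(P-g,axis=-1)<.05); S=P[r]
f=least_squares(lambda c:np.linalg.norm(S-c,axis=1)-.016,g,loss='soft_l1',f_scale=.002); print(f.x,stem(f.x))
save(c,'w6.png'); t=camera('top'); save(t,'t3.png')
E
```

```text
clock: 18.63
position: [0.6071, 0.0606, 0.2323]
ee_rot: [-0.028, 0.954, 0.023, 0.297]
ft_force: [0.3, 0.2, 0.2]
grip_width: 0.649
grasp_force: 0.0
clock: 19.05
position: [0.5213, 0.0499, 0.3576]
ee_rot: [-0.028, 0.954, 0.023, 0.297]
ft_force: [1.4, 1.0, 0.2]
grip_width: 0.651
grasp_force: 0.0
clock: 19.3
position: [0.4938, 0.0474, 0.401]
ee_rot: [-0.028, 0.953, 0.025, 0.3]
ft_force: [0.7, -0.2, 0.1]
grip_width: 0.649
grasp_force: 0.0
t 19.3 p [493.8  47.4 401. ] x [-0.819 -0.038 -0.572] z [ 0.57   0.064 -0.819] F [ 0.7 -0.2  0.1] g 0.65 0.0
q [-0.91 -0.46  0.5   2.05  0.47  0.94  1.07]
[0.6398497 0.0580377 0.1857455] [-9.149611   37.37502319]
```

View pics/w6.png

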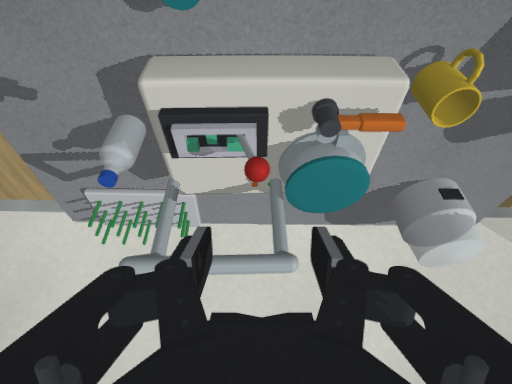

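View pics/t3.png

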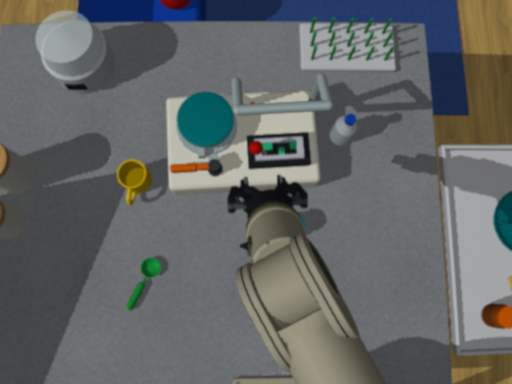

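Wrist view: the knob (257,169) is at the left end of the gate, and the handle (370,122) points left. Top view: the bottle, mug and spoon are where they were; the pot is mostly hidden under the arm. I check the clamp angle and the pot numerically before handing in.

Run:
```python
from kn import *
d=np.load('top1.npz'); 
for n in('wrist','top'):
    c=camera(n); P=world(c); h=cv2.cvtColor(c['pixels'],cv2.COLOR_RGB2HSV).astype(int)
    q=P[(h[...,1]>160)&(h[...,0]>=4)&(h[...,0]<18)&(abs(P[...,2]-.128)<.01)&(abs(P[...,0]-.61)<.12)&(abs(P[...,1]-.21)<.09)][:,:2]
    w,v=np.linalg.eigh(np.cov(q.T)); a=v[:,1]*np.sign(v[1,1]); print(n,len(q),q.mean(0),'clamp',np.pi+TY-np.arctan2(a[1],a[0]))
for n in('scene',):
    c=camera(n); o=np.load('scene1.npz')
    for P,I in((o['P'],o['I']),(world(c),c['pixels'])):
        h=cv2.cvtColor(I,cv2.COLOR_RGB2HSV).astype(int); q=P[(h[...,0]>82)&(h[...,0]<98)&(h[...,1]>120)&(abs(P[...,2]-.053)<.012)&(P[...,0]<.58)&(P[...,0]>.4)]; print('pot',len(q),np.median(q,0))
```

```text
wrist 917 [0.60588612 0.21232766] clamp 1.5497193275071663
top 239 [0.60756453 0.21136782] clamp 1.556110212404635
pot 165 [ 0.49239508 -0.03599652  0.05439263]
pot 216 [ 0.49121506 -0.03548292  0.05439202]
```

The clamp is at its stop within measurement error, the pot has not moved, and the tool is clear.

```bash
python3 -c "
from workcell import manip
print(manip.hand_in())"
```

```text
the job is handed in; nothing more can be done
None
```

The job is handed in at about 19.5 s on the robot clock: clamp handle at its stop (measured 1.55 rad), speed lever released at the far end of the last slot, no sign of contact with the carrying handle (not checked up close), and the pot, bottle, mug and spoon left in place.

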